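Crank the sample feed to its index mark

TASK

Use the loose crank to wind the carriage of the sample feed along, away from the gearbox, until its black pointer lines up with the red index: set the crank fully down on the square shaft and let go of it, then take it again by its black handle and turn it clockwise through the two to three full turns needed. Leave the crank seated on the shaft and the dish on the carriage; do not push the carriage or the index directly, and leave the timer, bottle and mug alone.

Things in the scene. Friction and masses are not known exactly. Their poses are not given: they have to be found in the camera images.
- feeder: Hand-cranked sample feed, fixed: grey base 250 x 100 mm, blue gearbox (80 x 84 mm, top 75 mm above the table) at one end. Origin on the table below the drive shaft's axis; z up, x from the gearbox along the travel. Base from x = -45 to 205 mm; carriage, scale strip and red index lie beyond x = 41 mm, up to 100 mm to the side, none higher than 84 mm.
- drive_shaft (a joint): Angle of the vertical drive shaft (rad), 0 at the start, growing clockwise seen from above. Each full turn (6.283) moves the carriage 12 mm away from the gearbox (feeder's +x). Turns from 0 to 26.3 rad. Stays where it is left; needs about 0.12 N m. At 0 the sides of its square lie along the feeder's x and y.
- shaft_seat (a point): Centre of the round collar (38 mm across, top 80 mm above the table) at the foot of the shaft's square end, on the axis; z up, x and y along the square's sides, turning with it. The square end, 16 x 16 mm, rises 26 mm above this point (top 4 to 5 mm narrowed to 12.5 mm). The seated crank's hub rests on the collar: its origin is then at this point.
- carriage: Aluminium carriage plate 90 x 134 mm with a 5 mm lip, carrying the dish; plate top 55 mm above the table. Origin at the centre of the plate's underside. Cannot be pushed along by hand; only the shaft drives it.
- pointer (a point): Tip of the black pointer on the right-hand (feeder's -y) side of the carriage; moves with it. Axes as the feeder's.
- index_line (a point): Mark on the red index, a red fin 4 mm thick and 32 mm tall, clamped on the scale strip beside the carriage. Axes as the feeder's. The pointer is in line when it has the same position as this point along the feeder's x; it starts 25 to 36 mm short (2.1 to 3 turns).
- crank: Loose steel crank, 0.3 to 0.5 kg, standing on its hub on the table. Origin at the centre of the hub's underside, z up, x along the arm to the handle. Hub 38 x 38 x 32 mm with a square socket from below, 18 mm wide, 32 deep, mouth flared 3 mm each side, sides along x and y (fits at any quarter turn, 0.13 rad play). Arm 24 mm wide, 32 to 40 mm above the origin, to x = 87 mm.
- hub_grip (a point): Middle of the square grip on top of the crank's hub, 53 mm above the crank's origin on the hub's axis: 24 x 24 mm, sides along the crank's x and y, from 40 to 66 mm above the origin.
- handle_mid (a point): Middle of the crank's upright black handle: cylinder 24 mm in diameter, from 41 to 87 mm above the crank's origin (this point at 65 mm), 70 mm from the hub's axis along the crank's x. It spins freely on the arm, so it can be held with the gripper's yaw unchanged while the crank goes round.
- sample_dish: Stainless dish 78 x 120 x 26 mm lying loose on the carriage, origin at the centre of its underside.
- kitchen_timer: White timer with a black knob, 66 x 66 x 44 mm, bystander; origin at the centre of its underside.
- amber_bottle: Amber bottle with a black cap, 46 mm in diameter, 98 mm tall, bystander; origin at the centre of its underside.
- white_mug: White mug, 78 x 110 x 97 mm, bystander; origin at the centre of its underside.

How it is judged:
By the outcome, as a careful person would: the job done as asked, in the order asked, and still so for the second after the job is handed in, with the robot touching nothing.
It also fails if it takes over 72 s, if anything falls off the work surface, if the arm or the gripper's body presses on something with over 40 N, if the wrist force passes 120 N, or if a joint passes its speed limit or range.

ROBOT

A 6-joint arm with a two-finger parallel gripper is mounted at the origin on a cart in front of the work surface, level with it; the furniture and walls round the work are solid. World frame = base frame: x ahead of the robot, y to its left, z up, the work surface at z = 0. Lengths are in mm, angles in degrees, forces in N, time in s.
With the tool pointing down it reaches from about 350 to 850 mm from the base axis. Payload 8.1 kg.
Tool frame: the origin (TCP) lies midway between the tips of the shut fingers; the grasp point (between the pads) lies 19 mm behind it; z points along the fingers, y is the direction in which the jaws open and shut (so a half turn about z gives the same grasp; the last joint's range is limited). The gripper opens to 85 mm and grips with 20 to 120 N. Pads are 22 mm wide; open, the fingers measure 114 mm over their backs; the gripper's body (76 mm by 85 mm) begins 54 mm behind the grasp point. The pads swing forward as they close: fully open they stand 13 mm farther back than shut.
Start: joints at [70.107, 7.471, 85.268, -0, 87.261, -4.893], TCP at [155.27, 579.566, 231.292] pointing down, gripper open.
Joint ranges: [-169.43, 169.43], [-51.17, 129.36], [1.28, 143.12], [-76.62, 256.62], [0, 156.53], [-152.29, 152.29]. Speed limits (degrees/s): [136.94, 136.94, 159.86, 180, 180, 180].

INTERFACE

Orientations are given as [roll, pitch, yaw] about the fixed x, y, z axes, in that order (R = Rz(yaw) Ry(pitch) Rx(roll)).
In Python, from bench import telemetry, snapshot, camera_params, job gives the robot as it stands. The module is installed in compiled form; this text tells all that it offers.
- The arm moves only by the shell command python3 -m jog 'ROWS' [FORCE]. ROWS is JSON, a list that holds one entry, the list of rows, each a list of 7 numbers: the shift along the tool's x, y, z in units of 50 mm (1.0 is 50 mm), then the turn, a rotation vector about the tool's x, y, z in units of 2 pi rad (1.0 is 2 pi rad), then the opening, from 0 (shut) to 1 (fully open). In form: [[[dx, dy, dz, rx, ry, rz, claw], ...]]. A call has 1 to 12 rows; each row shifts and turns the commanded pose from where the row before left it, along the tool's axes as they then stand; what a row does not reach is not made up. A row lasts 1/8 s, in which the tool goes at most 62.5 mm and 10.7 degrees, less where a joint would pass 70% of its speed; a pose out of reach is approached as far as the arm can. A call with a number of a shift or a turn outside -1 to 1 is refused whole. A call with a gripper value outside its range is refused whole. The fingers move at their own pace and stop on an object; FORCE is the grip in N (left out, the last holds). Time passes only in rows, so rows that do not move let the fingers close. It gives the time, the measured TCP pose, the force and the opening at its end, in the units of the state.
- telemetry.sense(): the state, without advancing time (a new reading comes with each control period).
- snapshot(name): name is "scene" or "top" or "wrist"; returns (picture, depth): 400x640x3 uint8, red, green, blue; 400x640 float32, mm along the optical axis (not along the pixel's ray), 0 where there is no reading.
- camera_params(name): a dict with "K" (3x3 intrinsics, pixels), "extrinsics" (4x4, takes a point from camera to world coordinates). Camera axes: x right, y down, z forward; pixel columns grow to the right and rows downward; lengths in mm; the calibration is good to about 2 mm. A picture is of the moment at which its call begins: read the wrist's pose just before it. camera_params takes no time and is no camera call; for the wrist camera it gives the pose at the moment of the call.
- job.hand_in(): hands the job in, once; it reports no verdict.
The state is a dict: "time": time; "joint_pos": joint angles; "qd": joint speeds; "joint_efforts": joint torques, N m; "tool_pos": TCP position; "tcp_rot": TCP orientation; "ft_force": force on the tool from outside, world axes, zero at the start; "wrist_torque": the same for the moment, N m; "finger_gap": finger opening in mm.
Only numpy, scipy, OpenCV 4.12 (cv2) and the standard library are available. Lean on these libraries where they do the work, as an engineer would, in place of code of your own. Each camera call takes 0.05 s, during which the arm holds its last target. There are 200 camera calls.

## Working session

There is one attempt and no reset: what is moved stays moved. The work goes in short steps, Python scripts to look and compute and a shell command to move; the robot and the scene stay as the last step left them, time stands still between calls to the robot, and variables do not carry over. Pictures are saved under pics/ and viewed, about 8 in all and at most 12, crops included, and the job is handed in when it is done.

```bash
mkdir -p pics && cat > h.py <<'E'
import numpy as np, cv2
from bench import telemetry, snapshot, camera_params, job
def snap(n,tag):
    p=camera_params(n); im,d=snapshot(n)
    cv2.imwrite(f'pics/{tag}.png',im[:,:,::-1]); np.savez(f'pics/{tag}.npz',im=im,d=d,K=p['K'],E=p['extrinsics'])
    return im,d,np.array(p['K']),np.array(p['extrinsics'])
def load(tag):
    z=np.load(f'pics/{tag}.npz'); return z['im'],z['d'],z['K'],z['E']
def cloud(d,K,E):
    v,u=np.mgrid[:d.shape[0],:d.shape[1]]
    c=np.stack([(u-K[0,2])/K[0,0]*d,(v-K[1,2])/K[1,1]*d,d,np.ones_like(d)],-1)
    w=(c@E.T)[...,:3]; w[d==0]=np.nan; return w
def px(pt,K,E):
    c=np.linalg.inv(E)@np.r_[pt,1]; q=K@c[:3]; return q[:2]/q[2]
E
python3 - <<'E'
from h import *
for n in('top','scene'):
    im,d,K,E=snap(n,n+'0'); print(n,K.tolist(),np.round(E,3).tolist())
print(telemetry.sense())
E
```

```text
top [[446.88474244894866, 0.0, 325.6651322909129], [0.0, 446.88474244894866, 201.49813767221116], [0.0, 0.0, 1.0]] [[0.021, -0.983, 0.183, 339.98], [-1.0, -0.022, -0.003, -88.402], [0.007, -0.183, -0.983, 1338.464], [0.0, 0.0, 0.0, 1.0]]
scene [[365.16752716119805, 0.0, 323.8613535601312], [0.0, 365.16752716119805, 201.81082597562806], [0.0, 0.0, 1.0]] [[0.462, -0.695, 0.551, -119.36], [-0.887, -0.368, 0.279, -435.896], [0.009, -0.617, -0.787, 1046.029], [0.0, 0.0, 0.0, 1.0]]
{'time': 0.1, 'joint_pos': array([ 7.01057320e+01,  7.51193676e+00,  8.53258292e+01,  2.20204401e-03,
        8.72614040e+01, -4.89380047e+00]), 'qd': array([ 0.00136798, -0.11199773, -0.16346584,  0.00298258,  0.01299738,
        0.01890016]), 'joint_efforts': array([ 8.08498407e-04, -5.70955467e+01, -5.01939154e+01, -2.10065282e-04,
        8.26595176e-03, -2.84360465e-05]), 'tool_pos': array([155.09271733, 579.07591378, 230.31054942]), 'tcp_rot': array([-1.79901379e+02, -1.06514224e-02,  1.64999416e+02]), 'ft_force': array([-0.87268546,  0.77564284,  0.01701745]), 'wrist_torque': array([-0.00831883,  0.02932688, -0.03445185]), 'finger_gap': 85.40661623083123}
```

View pics/top0.png

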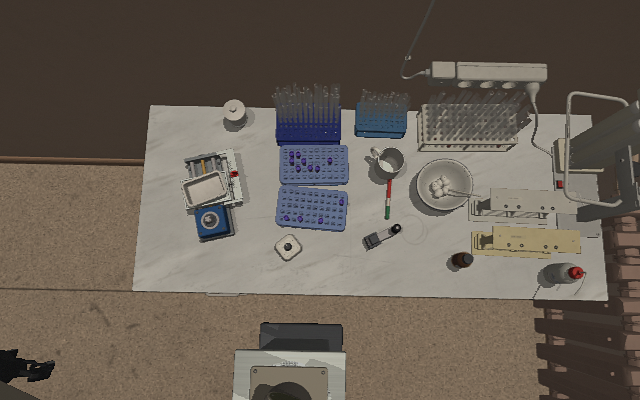

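View pics/scene0.png

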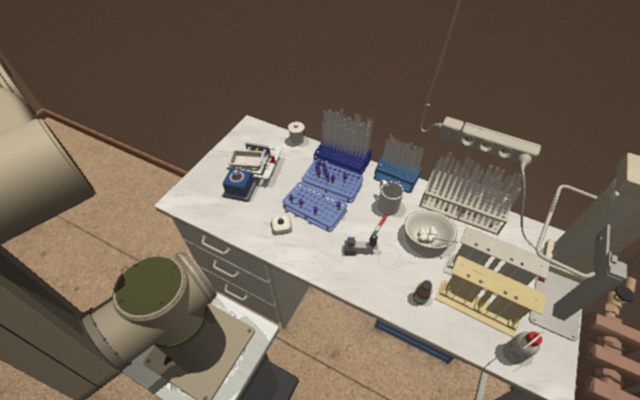

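The top picture shows the gearbox and shaft at about (210,219), the red index at (235,174), the crank hub at about (373,241) and its handle at (396,229). The timer is at (288,247) and the mug at (388,162).

```bash
python3 - <<'E'
from h import *
im,d,K,E=load('top0'); w=cloud(d,K,E)
for n,(u,v) in dict(shaft=(210,219),idx=(235,174),hub=(373,241),handle=(396,229),timer=(288,247),mug=(388,162),table=(330,260),dish=(207,188)).items(): print(n,np.round(w[v,u]))
# heights around crank
s=w[222:252,360:406]; m=s[...,2]>15
p=s[m]; print(len(p)); 
for lo,hi in((25,48),(48,75),(75,100)):
    q=p[(p[:,2]>lo)&(p[:,2]<hi)]; print(lo,len(q),q.mean(0).round(1) if len(q) else '', np.round([q.min(0),q.max(0)]).tolist() if len(q) else '')
s=w[195:245,185:245].reshape(-1,3)
for lo,hi in((68,78),(78,84),(98,112)):
    q=s[(s[:,2]>lo)&(s[:,2]<hi)]
    if len(q): print('g',lo,len(q),q.mean(0).round(1),np.round([q.min(0),q.max(0)]).tolist(), cv2.minAreaRect(q[:,:2].astype(np.float32)))
for tag,(r0,r1,c0,c1) in dict(a=(140,250,160,270),b=(210,260,350,420)).items():
    cv2.imwrite(f'pics/c{tag}.png',cv2.resize(im[r0:r1,c0:c1,::-1],None,fx=5,fy=5,interpolation=cv2.INTER_CUBIC))
p=camera_params('wrist');print(np.round(p['K'],1).tolist(),np.round(p['extrinsics'],3).tolist())
E
```

```text
shaft [513. 229. 103.]
idx [656. 177.  52.]
hub [ 465. -230.   64.]
handle [ 498. -292.   89.]
timer [444.  13.  49.]
mug [ 716. -282.    7.]
table [ 413. -109.   -4.]
dish [611. 256.  56.]
378
25 229 [ 481.3 -251.5   37.5] [[448.0, -312.0, 25.0], [510.0, -207.0, 47.0]]
48 88 [ 475.9 -240.3   64.7] [[458.0, -298.0, 49.0], [510.0, -217.0, 74.0]]
75 55 [ 502.5 -293.3   86. ] [[493.0, -304.0, 78.0], [513.0, -282.0, 90.0]]
g 68 590 [514.6 237.2  74.5] [[468.0, 187.0, 68.0], [585.0, 309.0, 78.0]] ((534.634033203125, 249.13243103027344), (127.42032623291016, 97.88031005859375), 14.702820777893066)
g 78 272 [529.4 244.8  80.4] [[476.0, 192.0, 78.0], [586.0, 311.0, 84.0]] ((534.5465698242188, 250.00096130371094), (120.8457260131836, 103.3110122680664), 11.475314140319824)
g 98 34 [513.1 235.7 104.1] [[505.0, 229.0, 98.0], [521.0, 243.0, 112.0]] ((513.5892333984375, 237.05996704101562), (15.898886680603027, 15.302879333496094), 13.201663970947266)
[[317.1, 0.0, 324.1], [0.0, 317.1, 199.0], [0.0, 0.0, 1.0]] [[0.259, 0.921, 0.291, 79.932], [0.966, -0.247, -0.079, 599.812], [-0.001, 0.302, -0.953, 373.12], [0.0, 0.0, 0.0, 1.0]]
```

View pics/ca.png

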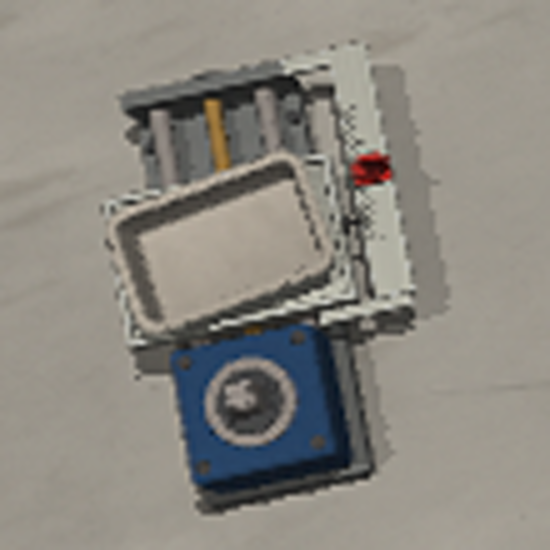

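The crop shows the gearbox, with the shaft at crop pixel (245,395) and the feeder's x pointing up and slightly left, so a yaw of about 13 deg. The dish sits askew on the carriage, and the red index is at (370,170). Next I move above the crank for a close look.

```bash
python3 -m jog '[[[-0.73,-0.633,0,0,0,0,1],[-0.73,-0.633,0,0,0,0,1],[-0.73,-0.633,0,0,0,0,1],[-0.73,-0.633,0,0,0,0,1],[-0.73,-0.633,0,0,0,0,1],[-0.73,-0.633,0,0,0,0,1],[-0.73,-0.633,0,0,0,0,1],[-0.73,-0.633,0,0,0,0,1],[-0.73,-0.633,0,0,0,0,1],[-0.73,-0.633,0,0,0,0,1],[-0.73,-0.633,0,0,0,0,1],[-0.73,-0.633,0,0,0,0,1]]]' && python3 -m jog '[[[-0.22,-0.95,0,0,0,0,1],[-0.22,-0.95,0,0,0,0,1],[-0.22,-0.95,0,0,0,0,1],[-0.22,-0.95,0,0,0,0,1],[-0.22,-0.95,0,0,0,0,1],[-0.22,-0.95,0,0,0,0,1],[-0.22,-0.95,0,0,0,0,1],[0,0,0,0,0,0.025,1],[0,0,0,0,0,0.025,1],[0,0,0,0,0,0.025,1],[0,0,0,0,0,0.025,1],[0,0,0,0,0,0.025,1]]]' && python3 -m jog '[[[0,0,0,0,0,0,1],[0,0,0,0,0,0,1]]]' && python3 - <<'E'
from h import *
im,d,K,E=snap('wrist','w1'); w=cloud(d,K,E)
z=w[...,2]
s=w.reshape(-1,3)
near=np.hypot(s[:,0]-480,s[:,1]+260)<90
for lo,hi in((25,36),(36,46),(60,72),(82,93)):
    q=s[near&(s[:,2]>lo)&(s[:,2]<hi)]
    if len(q): print(lo,len(q),q.mean(0).round(1),cv2.minAreaRect(q[:,:2].astype(np.float32)))
q=s[(np.abs(s[:,2])<12)];print('table',np.median(q[:,2]))
E
```

```text
time: 1.6
tool_pos: [480.5, 97.9, 231.0]
tcp_rot: [-180.0, -0.0, 165.0]
ft_force: [-0.3, 0.4, -0.3]
finger_gap: 85.3
time: 3.1
tool_pos: [468.1, -241.6, 230.8]
tcp_rot: [-180.0, -0.1, 119.7]
ft_force: [0.4, 0.1, 0.8]
finger_gap: 85.2
time: 3.35
tool_pos: [468.2, -241.7, 231.0]
tcp_rot: [-180.0, -0.0, 120.2]
ft_force: [-0.1, 0.7, -0.5]
finger_gap: 85.5
25 441 [ 468.  -230.5   32.1] ((470.7115478515625, -232.6041717529297), (38.0032958984375, 38.60570526123047), 26.243408203125)
36 1003 [ 484.1 -260.1   40.1] ((481.9945373535156, -255.5251007080078), (23.941791534423828, 89.21286010742188), 26.31297492980957)
60 662 [ 474.  -240.2   65.9] ((483.4163513183594, -258.6447448730469), (23.83439826965332, 82.23072814941406), 26.294240951538086)
82 394 [ 500.6 -293.7   86.4] ((501.4621887207031, -294.7218933105469), (22.38947296142578, 22.876855850219727), 68.1816177368164)
table 0.38237537855806636
```

View pics/w1.png

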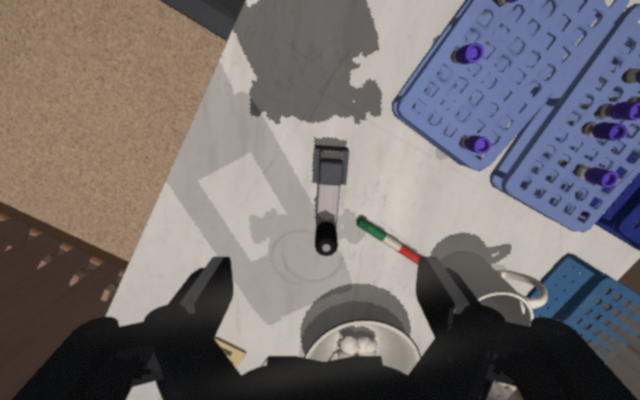

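The close view shows the hub grip at about (331,163) and the handle at (326,238). Depth puts the hub at (470.7, -232.6) with yaw -63.7 deg and the handle 69.3 mm away. The heights measured (32, 40, 66 and 86 mm) agree with the given sizes, so I'll grasp.

```bash
python3 -m jog '[[[0,0,0,0,0,0.0108,0.65],[0.141,0.125,0,0,0,0,0.65],[0,0,0.8,0,0,0,0.65],[0,0,0.85,0,0,0,0.65],[0,0,0.85,0,0,0,0.65],[0,0,0.75,0,0,0,0.65],[0,0,0.35,0,0,0,0.65],[0,0,0.22,0,0,0,0.65],[0,0,0,0,0,0,0.65]]]' 100 && python3 -m jog '[[[0,0,0,0,0,0,0],[0,0,0,0,0,0,0],[0,0,0,0,0,0,0],[0,0,0,0,0,0,0],[0,0,0,0,0,0,0],[0,0,0,0,0,0,0]]]' 100
```

```text
time: 4.53
tool_pos: [471.1, -232.7, 40.6]
tcp_rot: [180.0, 0.0, 116.2]
ft_force: [0.4, -0.2, 0.3]
finger_gap: 55.3
time: 5.28
tool_pos: [471.9, -233.4, 42.0]
tcp_rot: [179.9, 0.1, 116.1]
ft_force: [-1.3, 0.2, 6.0]
finger_gap: 22.5
```

```bash
python3 -m jog '[[[0,0,-0.2,0,0,0,0],[0,0,-0.6,0,0,0,0],[0,0,-0.9,0,0,0,0],[0,0,-0.9,0,0,0,0],[0,0,-0.6,0,0,0,0],[0,0,-0.2,0,0,0,0],[0.2,0.14,0,0,0,0,0],[0.45,0.313,0,0,0,0,0],[0.65,0.453,0,0,0,0,0],[0.65,0.453,0,0,0,0,0],[0.65,0.453,0,0,0,0,0],[0.65,0.453,0,0,0,0,0]]]' && python3 -m jog '[[[0.65,0.453,0,0,0,0,0],[0.65,0.453,0,0,0,0,0],[0.65,0.453,0,0,0,0,0],[0.65,0.453,0,0,0,0,0],[0.45,0.313,0,0,0,0,0],[0.2,0.14,0,0,0,0,0],[0,0,0,0,0,0.0182,0],[0,0,0,0,0,0.0182,0],[0,0,0,0,0,0,0],[0,0,0,0,0,0,0]]]' && python3 - <<'E'
from h import *
im,d,K,E=snap('wrist','w2'); w=cloud(d,K,E); s=w.reshape(-1,3)
print(telemetry.sense()['tool_pos'],telemetry.sense()['tcp_rot'])
near=np.hypot(s[:,0]-513,s[:,1]-237)<60
for lo,hi in((72,77.5),(78.2,83),(103,110)):
    q=s[near&(s[:,2]>lo)&(s[:,2]<hi)]
    if len(q): print(lo,len(q),q.mean(0).round(1),cv2.minAreaRect(q[:,:2].astype(np.float32)))
near=np.hypot(s[:,0]-513,s[:,1]-237)<16
q=s[near&(s[:,2]>84)]; print('square',len(q),q.mean(0).round(1),cv2.minAreaRect(q[:,:2].astype(np.float32)))
E
```

```text
time: 6.78
tool_pos: [499.6, -34.6, 207.7]
tcp_rot: [-179.8, -0.2, 116.1]
ft_force: [0.8, -1.0, -4.1]
finger_gap: 22.4
time: 8.02
tool_pos: [530.8, 158.6, 209.5]
tcp_rot: [-179.9, 0.0, 103.1]
ft_force: [-0.7, -0.3, -4.0]
finger_gap: 22.2
[530.87872803 158.61506222 209.71076563] [-1.79944453e+02 -3.15221189e-04  1.03109934e+02]
72 6569 [512.  238.2  75.1] ((512.65966796875, 235.78955078125), (78.904296875, 82.9413833618164), 13.969399452209473)
78.2 2401 [520.4 239.6  79.9] ((526.2542724609375, 239.8607177734375), (92.80338287353516, 70.17790985107422), 13.12775993347168)
103 317 [512.7 235.9 105.9] ((512.41064453125, 235.77536010742188), (15.58491039276123, 14.940284729003906), 13.598197937011719)
square 465 [512.6 236.  104.7] ((512.4096069335938, 235.8166046142578), (15.774096488952637, 15.10757064819336), 13.288590431213379)
```

View pics/w2.png

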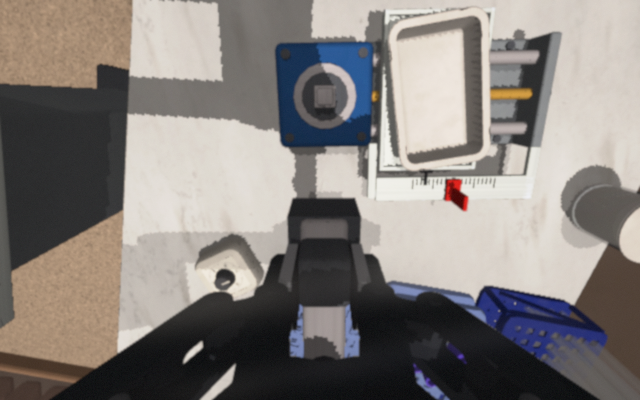

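The wrist view shows the square end at (324,97), the pointer at (425,177) and the red index at about (452,185). The held crank hub is at (323,215). Depth gives a shaft of (512.5, 235.8) and a yaw of about 13.4 deg. Now I'll measure the hub's offset in the hand and the gap from pointer to index.

```bash
python3 - <<'E'
from h import *
from scipy.spatial.transform import Rotation as R
im,d,K,E=load('w2'); w=cloud(d,K,E)
T=np.array([530.88,158.6,209.7]); Rt=R.from_euler('xyz',[-179.94,0,103.11],degrees=True).as_matrix()
t=(w-T)@Rt
s=t[195:270,280:370].reshape(-1,3)
for c in range(290,356,8):
    col=t[192:260,c]; print(c,[tuple(np.round(x,1)) for x in col[::7]][:8])
hz=s[(np.abs(s[:,2]-(42-32))<3)&(abs(s[:,1])<25)&(s[:,0]>0)]; print('hubtop',len(hz),hz.min(0),hz.max(0),cv2.minAreaRect(hz[:,:2].astype(np.float32)))
# feeder frame
a=np.radians(13.4); F=np.array([[np.cos(a),np.sin(a),0],[-np.sin(a),np.cos(a),0],[0,0,1]])
f=(w-np.array([512.5,235.8,0]))@F.T
for u,v in((425,172),(425,177),(425,182),(447,183),(450,183),(452,186),(455,183),(459,196),(465,207)): print(u,v,im[v,u],np.round(f[v,u],1))
r=(im[...,0]>140)&(im[...,1]<70)&(f[...,0]>0)&(f[...,0]<200); q=f[r]; print('red',np.round(np.nanpercentile(q,[1,50,99],axis=0),1))
cv2.imwrite('pics/c2.png',cv2.resize(im[140:220,370:500,::-1],None,fx=6,fy=6,interpolation=cv2.INTER_CUBIC))
E
```

```text
290 [(np.float64(-24.5), np.float64(-40.0), np.float64(207.8)), (np.float64(-33.6), np.float64(-40.5), np.float64(209.8)), (np.float64(-42.0), np.float64(-40.7), np.float64(209.2)), (np.float64(20.3), np.float64(-18.7), np.float64(15.1)), (np.float64(18.8), np.float64(-18.1), np.float64(8.8)), (np.float64(14.4), np.float64(-18.4), np.float64(10.0)), (np.float64(10.5), np.float64(-18.5), np.float64(9.9)), (np.float64(6.9), np.float64(-18.5), np.float64(8.9))]
298 [(np.float64(-24.9), np.float64(-30.9), np.float64(209.2)), (np.float64(20.2), np.float64(-16.4), np.float64(39.8)), (np.float64(20.3), np.float64(-15.4), np.float64(26.3)), (np.float64(20.4), np.float64(-14.5), np.float64(14.8)), (np.float64(18.6), np.float64(-14.1), np.float64(9.1)), (np.float64(14.2), np.float64(-14.3), np.float64(10.4)), (np.float64(10.3), np.float64(-14.4), np.float64(10.3)), (np.float64(6.3), np.float64(-14.5), np.float64(10.1))]
306 [(np.float64(-24.7), np.float64(-21.6), np.float64(208.6)), (np.float64(20.3), np.float64(-11.6), np.float64(39.6)), (np.float64(20.3), np.float64(-10.9), np.float64(26.4))
[... 2906 characters left out ...]
.float64(10.0)), (np.float64(6.5), np.float64(15.0), np.float64(9.8))]
hubtop 961 [  4.82606904 -19.76395305   7.17337862] [20.95183423 18.36510214 12.93271983] ((12.98047161102295, -0.6604175567626953), (16.109516143798828, 38.135841369628906), 0.29974785447120667)
425 172 [36 33 34] [ 93.8 -67.4  61. ]
425 177 [50 48 47] [ 95.2 -72.9  58.2]
425 182 [64 63 61] [ 95.5 -77.7  58.7]
447 183 [146  24  20] [118.5 -80.1  53.7]
450 183 [136  23  17] [120.3 -79.4  56.6]
452 186 [125  18  15] [123.  -82.7  55.4]
455 183 [219  33  27] [125.  -79.4  56.7]
459 196 [74 15 13] [123.  -87.3  73.6]
465 207 [221  46  39] [125.3 -94.5  83.5]
red [[118.1 -96.4  53.4]
 [123.6 -84.8  55.4]
 [130.4 -76.7  85.1]]
```

View pics/c2.png

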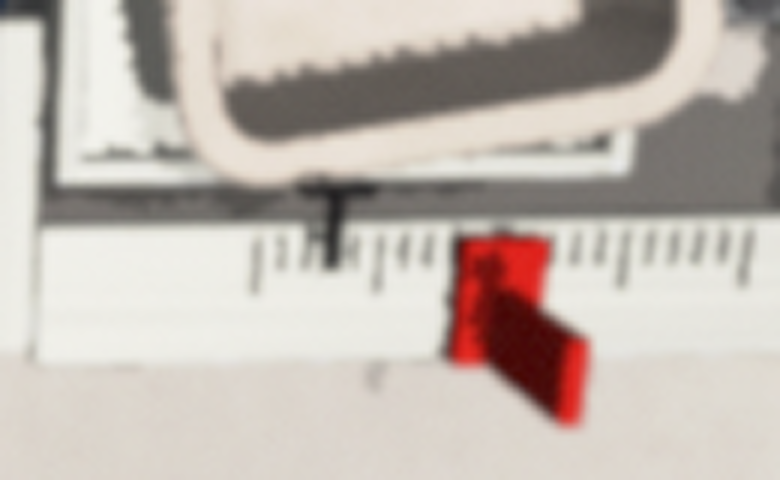

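The crop shows the pointer tip at crop pixel (332,265). The red base spans 455–548 and the fin rises from about 500. In the feeder frame the pointer is at x≈95 and the index at about 124–125, a gap of roughly 29.5 mm or 2.5 turns. In the tool frame the hub centre is at (+1.2, -0.6). Next I align over the shaft and go down.

```bash
python3 -m jog '[[[0.4,0,0,0,0,-0.0008,0],[0.75,0,0,0,0,0,0],[0.414,0.003,0,0,0,0,0],[0,0,0.4,0,0,0,0],[0,0,0.5,0,0,0,0],[0,0,0.25,0,0,0,0],[0,0,0,0,0,0,0],[0,0,0,0,0,0,0]]]' && python3 - <<'E'
from h import *
from scipy.spatial.transform import Rotation as R
im,d,K,E=snap('wrist','w3'); w=cloud(d,K,E); s=telemetry.sense()
T=s['tool_pos'];print(T,s['tcp_rot'])
t=(w-T)@R.from_euler('xyz',s['tcp_rot'],degrees=True).as_matrix()
q=t.reshape(-1,3); h=q[(np.abs(q[:,2]-10)<2)&(abs(q[:,1])<30)&(q[:,0]>0)&(q[:,0]<25)]; print('hub',h.min(0),h.max(0))
g=q[(np.abs(q[:,2]-(T[2]-75))<1.5)&(abs(q[:,1])<60)&(abs(q[:,0])<60)]; print('gearbox',np.percentile(g,[0.5,99.5],axis=0))
E
```

```text
time: 9.07
tool_pos: [514.1, 234.9, 153.7]
tcp_rot: [179.9, -0.0, 103.3]
ft_force: [0.4, -0.9, -3.6]
finger_gap: 22.2
[514.29905204 235.02556735 153.97522189] [ 1.79893042e+02 -6.67177327e-03  1.03281399e+02]
hub [  4.63238453 -19.84318296   8.37068593] [20.80953554 18.29518913 11.89468367]
gearbox [[-34.66792439 -40.19346442  77.51217173]
 [ 42.07183465  36.69333599  80.42920191]]
```

```bash
python3 -m jog '[[[0,-0.008,0.1,0,0,0,0],[0,0,0.1,0,0,0,0],[0,0,0.08,0,0,0,0],[0,0,0.05,0,0,0,0],[0,0,0,0,0,0,0]]]' && python3 -m jog '[[[0,0,0.07,0,0,0,0],[0,0,0.06,0,0,0,0],[0,0,0.05,0,0,0,0],[0,0,0,0,0,0,0]]]'
```

```text
time: 9.75
tool_pos: [512.8, 234.8, 135.9]
tcp_rot: [-180.0, 0.0, 103.3]
ft_force: [-0.2, -0.4, -4.0]
finger_gap: 22.2
time: 10.25
tool_pos: [512.8, 234.8, 126.9]
tcp_rot: [-180.0, 0.0, 103.3]
ft_force: [-0.2, -0.2, -4.9]
finger_gap: 22.5
```

```bash
python3 -m jog '[[[0,0,0.05,0,0,0,0],[0,0,0.03,0,0,0,0],[0,0,0.02,0,0,0,0],[0,0,0,0,0,0,0]]]'
```

```text
time: 10.75
tool_pos: [513.1, 234.9, 122.2]
tcp_rot: [-180.0, -0.0, 103.3]
ft_force: [-0.3, 0.5, -4.1]
finger_gap: 22.0
```

```bash
python3 -m jog '[[[0,0,0.015,0,0,0,0],[0,0,0.015,0,0,0,0],[0,0,0,0,0,0,0]]]'
```

```text
time: 11.12
tool_pos: [513.2, 235.0, 122.0]
tcp_rot: [180.0, -0.0, 103.3]
ft_force: [-4.3, -1.4, 6.7]
finger_gap: 22.1
```

Contact came at TCP z 122.0, which is exactly the seated height (80 + 42). Now I release, lift and move over the handle.

```bash
python3 -m jog '[[[0,0,0,0,0,0,0.65],[0,0,0,0,0,0,0.65],[0,0,0,0,0,0,0.65],[0,0,0,0,0,0,0.65],[0,0,-0.4,0,0,0,0.65],[0,0,-0.6,0,0,0,0.65],[0,0,-0.7,0,0,0,0.65],[-0.4,0,0,0,0,0,0.65],[-0.6,0,0,0,0,0,0.65],[-0.35,0,0,0,0,0,0.65],[0,0,0,0,0,0,0.65],[0,0,0,0,0,0,0.65]]]' && python3 - <<'E'
from h import *
from scipy.spatial.transform import Rotation as R
im,d,K,E=snap('wrist','w4'); w=cloud(d,K,E); s=telemetry.sense()
T=s['tool_pos'];print(T,s['tcp_rot'])
p=w.reshape(-1,3); near=np.hypot(p[:,0]-520,p[:,1]-200)<75
for lo,hi in((108,115.5),(116,124),(142,150),(160,171)):
    q=p[near&(p[:,2]>lo)&(p[:,2]<hi)]
    if len(q)>5: print(lo,len(q),q.mean(0).round(1),cv2.minAreaRect(q[:,:2].astype(np.float32)))
E
```

```text
time: 12.62
tool_pos: [528.4, 169.6, 205.7]
tcp_rot: [-180.0, -0.0, 103.3]
ft_force: [0.1, -0.1, -0.4]
finger_gap: 55.5
[528.38052517 169.82462827 205.67214426] [-1.79983473e+02 -2.16290824e-02  1.03315380e+02]
108 901 [512.3 237.  112.3] ((512.2611694335938, 235.986572265625), (38.11289596557617, 37.66343688964844), 13.242666244506836)
116 2408 [519.2 206.5 120. ] ((517.837646484375, 211.55953979492188), (23.879850387573242, 87.36056518554688), 13.557777404785156)
142 1618 [513.3 231.9 145.9] ((518.8076171875, 208.32565307617188), (23.865772247314453, 80.40164947509766), 13.3634672164917)
160 1042 [527.6 169.9 166.1] ((527.927734375, 168.32931518554688), (23.0994930267334, 22.952251434326172), 27.420446395874023)
```

View pics/w4.png

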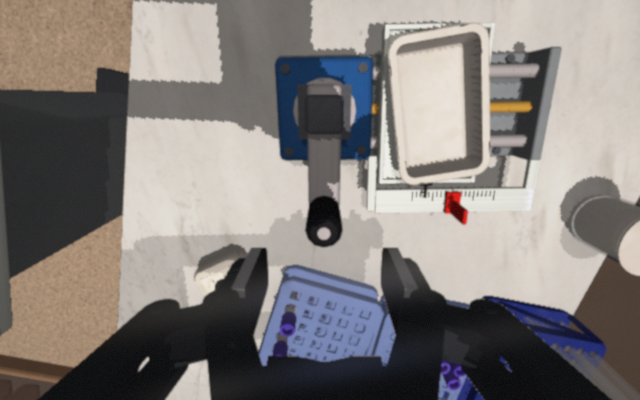

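The view shows the crank seated, with the hub at (323,113) and the handle at (323,222). The heights of 112, 120, 146 and 166 mm match a fully seated crank. I now take the handle.

```bash
python3 -m jog '[[[-0.02,0,0.3,0,0,0,0.65],[0,0,0.5,0,0,0,0.65],[0,0,0.5,0,0,0,0.65],[0,0,0.2,0,0,0,0.65],[0,0,0.05,0,0,0,0.65],[0,0,0,0,0,0,0],[0,0,0,0,0,0,0],[0,0,0,0,0,0,0],[0,0,0,0,0,0,0],[0,0,0,0,0,0,0],[0,0,0,0,0,0,0]]]' 60
```

```text
time: 14.05
tool_pos: [529.6, 168.1, 129.1]
tcp_rot: [179.9, 0.0, 103.3]
ft_force: [0.2, -2.4, 5.5]
finger_gap: 22.4
```

```bash
python3 -m jog '[[[0.048,-0.362,0,0,0,0,0],[0.140,-0.338,0,0,0,0,0],[0.222,-0.290,0,0,0,0,0],[0.290,-0.222,0,0,0,0,0],[0.338,-0.140,0,0,0,0,0],[0.362,-0.048,0,0,0,0,0]]]'
```

```text
time: 14.8
tool_pos: [444.2, 220.4, 129.2]
tcp_rot: [180.0, 0.0, 103.3]
ft_force: [2.3, -1.5, 5.3]
finger_gap: 22.3
```

```bash
python3 -m jog '[[[0.362,0.048,0,0,0,0,0],[0.338,0.140,0,0,0,0,0],[0.290,0.222,0,0,0,0,0],[0.222,0.290,0,0,0,0,0],[0.140,0.338,0,0,0,0,0],[0.048,0.362,0,0,0,0,0],[-0.048,0.362,0,0,0,0,0],[-0.140,0.338,0,0,0,0,0],[-0.222,0.290,0,0,0,0,0],[-0.290,0.222,0,0,0,0,0],[-0.338,0.140,0,0,0,0,0],[-0.362,0.048,0,0,0,0,0]]]' && python3 -m jog '[[[-0.362,-0.048,0,0,0,0,0],[-0.338,-0.140,0,0,0,0,0],[-0.290,-0.222,0,0,0,0,0],[-0.222,-0.290,0,0,0,0,0],[-0.140,-0.338,0,0,0,0,0],[-0.048,-0.362,0,0,0,0,0]]]'
```

```text
time: 16.3
tool_pos: [581.3, 253.1, 129.1]
tcp_rot: [180.0, -0.1, 103.3]
ft_force: [-3.3, 1.5, 5.7]
finger_gap: 22.2
time: 17.05
tool_pos: [529.5, 167.9, 129.2]
tcp_rot: [179.8, 0.0, 103.3]
ft_force: [1.5, 1.6, 2.5]
finger_gap: 22.4
```

```bash
python3 - <<'E'
from h import *
im,d,K,E=snap('wrist','w5')
print(telemetry.sense()['tool_pos'],telemetry.sense()['ft_force'])
w=cloud(d,K,E)
a=np.radians(13.4); F=np.array([[np.cos(a),np.sin(a),0],[-np.sin(a),np.cos(a),0],[0,0,1]])
f=(w-np.array([512.5,235.8,0]))@F.T
X,Y,Z=f[...,0],f[...,1],f[...,2]
dark=(im.max(-1)<95)&(X>80)&(X<140)&(Y<-70)&(Y>-80)&(Z>50)&(Z<64)
print('pointer?',dark.sum(),np.round(np.percentile(f[dark],[5,50,95],axis=0),1) if dark.sum() else '')
r=(im[...,0]>1.8*im[...,1])&(im[...,0]>60)&(X>90)&(X<150)&(Y<-60)&(Y>-110)
for lo,hi in((50,60),(60,72),(72,81),(81,90)):
    q=f[r&(Z>lo)&(Z<hi)]
    if len(q): print(lo,len(q),np.round(np.percentile(q,[2,50,98],axis=0),1).tolist())
v,u=np.where(r); print(u.min(),u.max(),v.min(),v.max())
y0,x0=max(v.min()-50,0),max(u.min()-90,0)
cv2.imwrite('pics/c5.png',cv2.resize(im[y0:y0+95,x0:x0+130,::-1],None,fx=6,fy=6,interpolation=cv2.INTER_CUBIC)); print(x0,y0)
E
```

```text
[527.70238729 167.38919224 128.88156881] [ 2.53366026 -3.91631531  8.90942699]
pointer? 31 [[105.9 -78.2  50.9]
 [106.5 -75.2  58.3]
 [117.7 -70.5  59.5]]
50 432 [[118.0, -96.7, 50.7], [121.9, -84.5, 55.0], [128.9, -76.4, 59.3]]
60 86 [[122.3, -92.7, 60.2], [123.3, -87.6, 64.8], [124.2, -84.5, 71.6]]
72 35 [[122.6, -95.8, 72.8], [123.2, -87.3, 79.4], [123.8, -84.9, 80.8]]
81 89 [[122.5, -97.0, 81.3], [123.4, -90.8, 83.3], [124.7, -84.9, 84.7]]
478 513 218 263
388 168
```

View pics/c5.png

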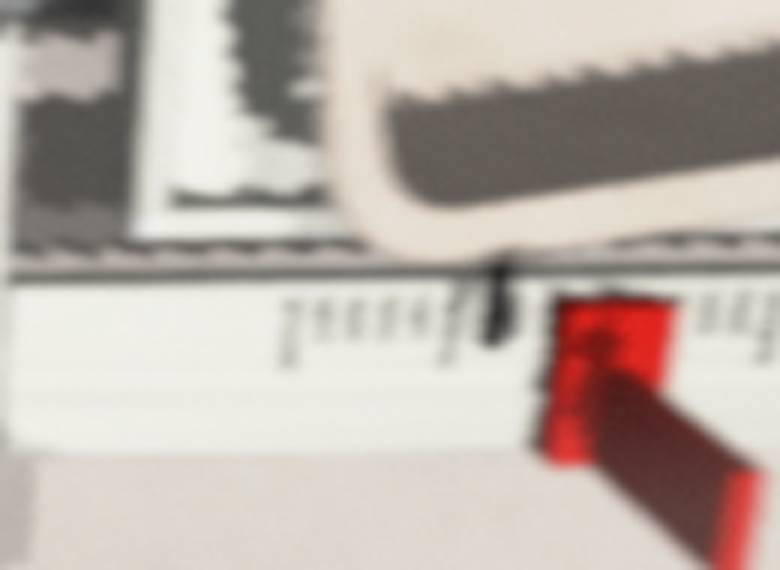

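The crop shows the pointer tip at about (490,335) and the red base at 550–670. The pointer is at x≈106.4, so one turn moved it about 12 mm. The index is still about 17 mm away. I make another full turn.

```bash
python3 -m jog '[[[0.048,-0.362,0,0,0,0,0],[0.140,-0.338,0,0,0,0,0],[0.222,-0.290,0,0,0,0,0],[0.290,-0.222,0,0,0,0,0],[0.338,-0.140,0,0,0,0,0],[0.362,-0.048,0,0,0,0,0],[0.362,0.048,0,0,0,0,0],[0.338,0.140,0,0,0,0,0],[0.290,0.222,0,0,0,0,0],[0.222,0.290,0,0,0,0,0],[0.140,0.338,0,0,0,0,0],[0.048,0.362,0,0,0,0,0]]]' && python3 -m jog '[[[-0.048,0.362,0,0,0,0,0],[-0.140,0.338,0,0,0,0,0],[-0.222,0.290,0,0,0,0,0],[-0.290,0.222,0,0,0,0,0],[-0.338,0.140,0,0,0,0,0],[-0.362,0.048,0,0,0,0,0],[-0.362,-0.048,0,0,0,0,0],[-0.338,-0.140,0,0,0,0,0],[-0.290,-0.222,0,0,0,0,0],[-0.222,-0.290,0,0,0,0,0],[-0.140,-0.338,0,0,0,0,0],[-0.048,-0.362,0,0,0,0,0]]]'
```

```text
time: 18.6
tool_pos: [496.8, 305.3, 128.8]
tcp_rot: [-180.0, -0.0, 103.3]
ft_force: [-2.4, -3.0, 5.4]
finger_gap: 22.4
time: 20.1
tool_pos: [529.7, 167.9, 129.2]
tcp_rot: [179.8, 0.0, 103.3]
ft_force: [2.3, 0.4, 3.7]
finger_gap: 22.4
```

```bash
cat > meas.py <<'E'
from h import *
import sys
tag=sys.argv[1]; im,d,K,E=snap('wrist',tag)
s=telemetry.sense(); print(s['time'],s['tool_pos'],s['ft_force'])
w=cloud(d,K,E)
a=np.radians(13.4); F=np.array([[np.cos(a),np.sin(a),0],[-np.sin(a),np.cos(a),0],[0,0,1]])
f=(w-np.array([512.5,235.8,0]))@F.T
X,Y,Z=f[...,0],f[...,1],f[...,2]
red=(im[...,0]>1.8*im[...,1])&(im[...,0]>60)&(X>90)&(X<150)&(Y<-60)&(Y>-110)
dark=(im.max(-1)<80)&(X>80)&(X<140)&(Y<-72)&(Y>-78)&(Z>56.5)&(Z<62)&~red
print('pointer',dark.sum(),np.round(np.percentile(f[dark],[5,50,95],axis=0),1).tolist() if dark.sum() else '')
for lo,hi in((50,57.5),(57.5,80),(83,90)):
    q=f[red&(Z>lo)&(Z<hi)]
    if len(q): print('red',lo,len(q),np.round(np.percentile(q,[2,50,98],axis=0),1).tolist())
v,u=np.where(red)
y0,x0=max(v.min()-50,0),max(u.min()-60,0); print(x0,y0)
cv2.imwrite(f'pics/c_{tag}.png',cv2.resize(im[y0:y0+95,x0:x0+130,::-1],None,fx=6,fy=6,interpolation=cv2.INTER_CUBIC))
E
python3 meas.py w6
```

```text
20.15 [527.78581656 167.42010656 128.88537363] [ 2.66541077 -4.03638076  9.12295168]
pointer 13 [[118.0, -77.5, 56.7], [118.3, -73.8, 57.6], [118.9, -72.7, 59.4]]
red 50 343 [[117.7, -96.6, 50.8], [121.7, -85.2, 55.1], [129.2, -76.6, 57.0]]
red 57.5 168 [[118.3, -93.9, 57.9], [123.1, -86.2, 62.0], [125.0, -74.6, 79.7]]
red 83 48 [[122.6, -97.0, 83.0], [123.8, -90.3, 84.0], [124.5, -85.2, 85.2]]
418 168
```

View pics/c_w6.png

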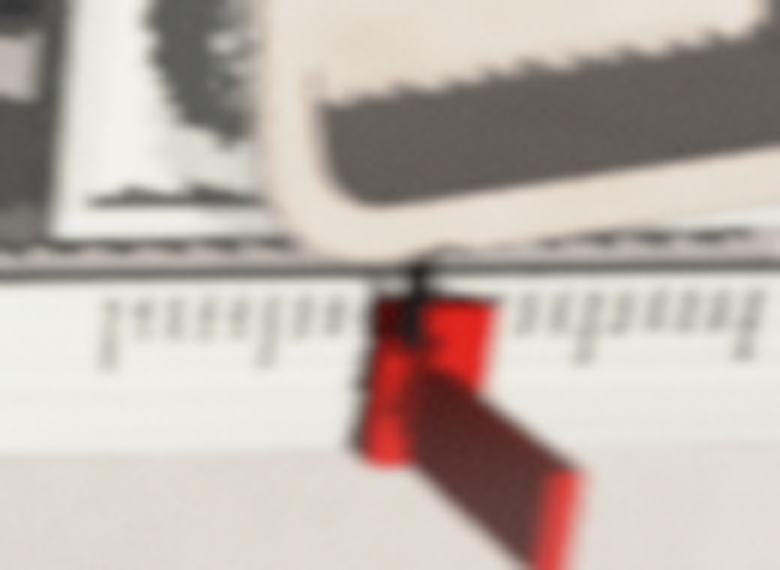

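The crop shows the pointer tip at (412,340), over the left part of the red base (370–490). It is at x≈118.3 against an index of about 123.5, so about 5.2 mm is left. I turn 135 deg (4.5 mm), release, and then measure from directly above the index.

```bash
python3 -m jog '[[[0.048,-0.362,0,0,0,0,0],[0.140,-0.338,0,0,0,0,0],[0.222,-0.290,0,0,0,0,0],[0.290,-0.222,0,0,0,0,0],[0.338,-0.140,0,0,0,0,0],[0.362,-0.048,0,0,0,0,0],[0.362,0.048,0,0,0,0,0],[0.338,0.140,0,0,0,0,0],[0.290,0.222,0,0,0,0,0],[0,0,0,0,0,0,0],[0,0,0,0,0,0,0]]]' && python3 -m jog '[[[0,0,0,0,0,0,0.65],[0,0,0,0,0,0,0.65],[0,0,0,0,0,0,0.65],[0,0,0,0,0,0,0.65],[0,0,-0.5,0,0,0,0.65],[0,0,-0.7,0,0,0,0.65],[0,0,-0.6,0,0,0,0.65],[0,0,0,0,0,0,0.65]]]' && python3 -m jog '[[[-0.615,0.577,0,0,0,0,0.65],[-0.615,0.577,0,0,0,0,0.65],[-0.615,0.577,0,0,0,0,0.65],[-0.615,0.577,0,0,0,0,0.65],[-0.615,0.577,0,0,0,0,0.65],[-0.615,0.577,0,0,0,0,0.65],[0,0,0,0,0,0,0.65],[0,0,0,0,0,0,0.65]]]' && python3 meas.py w7
```

```text
time: 21.52
tool_pos: [453.5, 274.2, 129.1]
tcp_rot: [179.9, -0.1, 103.3]
ft_force: [-1.0, 2.0, 7.7]
finger_gap: 22.6
time: 22.52
tool_pos: [454.8, 273.9, 221.5]
tcp_rot: [179.7, -0.1, 103.3]
ft_force: [-0.1, -0.3, 0.0]
finger_gap: 55.5
time: 23.52
tool_pos: [663.3, 133.5, 216.7]
tcp_rot: [-179.9, -0.0, 103.3]
ft_force: [-0.5, 0.9, 0.0]
finger_gap: 55.6
23.575 [663.16683962 133.95264756 217.31770206] [ 0.25232369 -0.79772194 -1.070984  ]
pointer 11 [[124.0, -77.4, 58.5], [124.0, -74.3, 59.6], [124.9, -72.4, 60.1]]
red 50 227 [[118.4, -96.7, 53.1], [123.0, -84.5, 55.2], [130.6, -77.2, 56.6]]
red 57.5 15 [[123.9, -84.8, 58.8], [124.9, -84.4, 62.3], [126.7, -76.3, 75.2]]
red 83 56 [[123.9, -96.2, 83.1], [125.6, -89.9, 84.1], [127.3, -84.6, 85.6]]
260 71
```

View pics/c_w7.png

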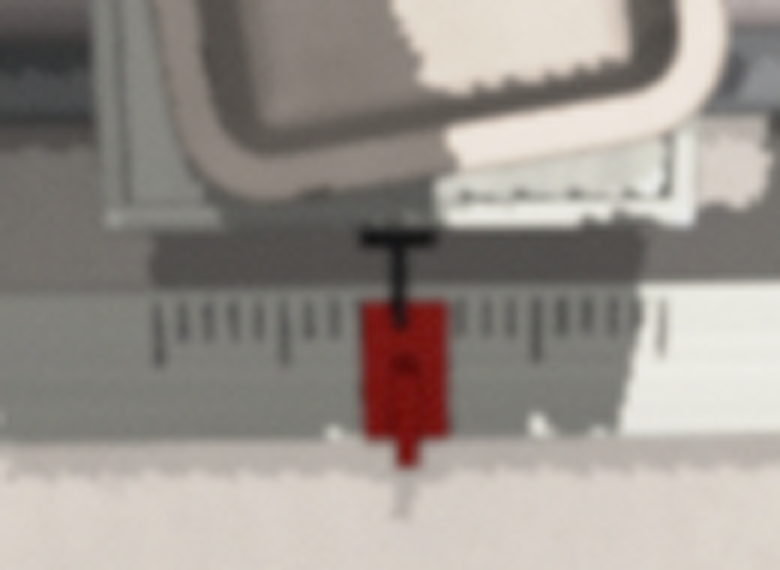

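The view from directly above shows the pointer stem at crop column ≈399, the red base at 362–448 (centre ≈405) and the fin foot at ≈408. The pointer is about 1 mm short. I'll refine that with sub-pixel centroids.

```bash
cat > sub.py <<'E'
from h import *
import sys
im,d,K,E=load(sys.argv[1]); x0,y0=int(sys.argv[2]),int(sys.argv[3])
a=np.radians(13.4); F=np.array([[np.cos(a),np.sin(a),0],[-np.sin(a),np.cos(a),0],[0,0,1]])
def fx(u,v,z):
    r=E[:3,:3]@[(u-K[0,2])/K[0,0],(v-K[1,2])/K[1,1],1]; p=E[:3,3]+r*(z-E[2,3])/r[2]
    return F@(p-[512.5,235.8,0])
g=im.astype(float)
for v in range(y0,y0+32):
    row=g[v,x0:x0+30]; red=np.clip(row[:,0]-1.6*row[:,1:].max(1)-10,0,None); dk=np.clip(60-row.max(1),0,None)
    u=np.arange(x0,x0+30); s=f'{v} '
    if dk.sum()>20: c=(u*dk).sum()/dk.sum(); s+=f'dark {c:.2f} {fx(c,v,59).round(2)} '
    if red.sum()>60:
        m=red>red.max()*.4; c=(u*m).sum()/m.sum(); s+=f'red {m.sum()} {c:.2f} z55 {fx(c,v,55).round(2)} z84 {fx(c,v,84)[0]:.2f}'
    print(s)
E
python3 sub.py w7 314 109
```

```text
109 dark 325.07 [123.13 -65.41  59.  ] 
110 dark 325.72 [123.72 -66.29  59.  ] 
111 dark 325.60 [123.61 -67.17  59.  ] 
112 dark 325.72 [123.72 -68.05  59.  ] 
113 dark 325.95 [123.93 -68.93  59.  ] 
114 dark 325.94 [123.92 -69.82  59.  ] 
115 dark 325.94 [123.92 -70.71  59.  ] 
116 dark 325.95 [123.93 -71.59  59.  ] 
117 dark 325.92 [123.9  -72.48  59.  ] 
118 dark 325.97 [123.94 -73.38  59.  ] 
119 
120 dark 325.88 [123.86 -75.16  59.  ] 
121 dark 325.74 [123.73 -76.06  59.  ] 
122 red 10 327.30 z55 [125.2  -77.23  55.  ] z84 124.98
123 red 10 327.30 z55 [125.2  -78.14  55.  ] z84 124.98
124 red 11 327.09 z55 [125.01 -79.06  55.  ] z84 124.81
125 red 13 327.00 z55 [124.92 -79.97  55.  ] z84 124.73
126 red 13 327.00 z55 [124.92 -80.89  55.  ] z84 124.73
127 red 13 327.00 z55 [124.92 -81.81  55.  ] z84 124.73
128 red 13 327.00 z55 [124.92 -82.73  55.  ] z84 124.73
129 red 13 327.00 z55 [124.92 -83.65  55.  ] z84 124.73
130 red 13 327.00 z55 [124.92 -84.57  55.  ] z84 124.73
131 red 13 327.00 z55 [124.92 -85.5   55.  ] z84 124.73
132 red 13 327.00 z55 [124.92 -86.43  55.  ] z84 124.73
133 red 13 327.00 z55 [124.92 -87.36  55.  ] z84 124.73
134 red 13 327.00 z55 [124.92 -88.29  55.  ] z84 124.73
135 red 13 327.00 z55 [124.93 -89.22  55.  ] z84 124.73
136 red 13 327.00 z55 [124.93 -90.15  55.  ] z84 124.73
137 red 13 327.00 z55 [124.93 -91.09  55.  ] z84 124.73
138 red 13 327.00 z55 [124.93 -92.03  55.  ] z84 124.73
139 red 13 327.00 z55 [124.93 -92.97  55.  ] z84 124.73
140 red 13 327.00 z55 [124.93 -93.91  55.  ] z84 124.73
```

The pointer is at 123.9 and the index at 124.9, so 1.0 mm is left, about 30 deg. I return to the handle, take it again and turn 30 deg.

```bash
python3 -m jog '[[[0.615,-0.577,0,0,0,0,0.65],[0.615,-0.577,0,0,0,0,0.65],[0.615,-0.577,0,0,0,0,0.65],[0.615,-0.577,0,0,0,0,0.65],[0.615,-0.577,0,0,0,0,0.65],[0.615,-0.577,0,0,0,0,0.65],[0,0,0,0,0,0,0.65],[0,0,0,0,0,0,0.65]]]' && python3 - <<'E'
from h import *
im,d,K,E=snap('wrist','w8'); w=cloud(d,K,E); print(telemetry.sense()['tool_pos'])
p=w.reshape(-1,3); near=np.hypot(p[:,0]-500,p[:,1]-245)<90
for lo,hi in((108,115.5),(116,124),(142,150),(160,171)):
    q=p[near&(p[:,2]>lo)&(p[:,2]<hi)]
    if len(q)>5: print(lo,len(q),q.mean(0).round(1),cv2.minAreaRect(q[:,:2].astype(np.float32)))
E
```

```text
time: 24.58
tool_pos: [452.9, 273.5, 218.6]
tcp_rot: [179.9, 0.0, 103.4]
ft_force: [0.0, -0.1, -0.5]
finger_gap: 55.5
[453.32115038 273.11601593 218.5034914 ]
108 508 [512.7 245.4 112. ] ((486.2686462402344, 252.09487915039062), (38.310672760009766, 100.97242736816406), 59.03990936279297)
116 1756 [478.3 260.4 119.8] ((481.5954895019531, 255.84469604492188), (24.253520965576172, 100.40240478515625), 57.394920349121094)
142 300 [484.9 251.8 145.6] ((479.65997314453125, 257.15106201171875), (20.665178298950195, 85.37080383300781), 55.02382278442383)
160 930 [453.  275.5 166.2] ((453.5932922363281, 273.9939270019531), (22.770946502685547, 23.470945358276367), 24.668649673461914)
```

```bash
python3 -m jog '[[[0.015,0,0.5,0,0,0,0.65],[0,0,0.6,0,0,0,0.65],[0,0,0.5,0,0,0,0.65],[0,0,0.18,0,0,0,0.65],[0,0,0,0,0,0,0.65],[0,0,0,0,0,0,0],[0,0,0,0,0,0,0],[0,0,0,0,0,0,0],[0,0,0,0,0,0,0],[0,0,0,0,0,0,0],[0,0,0,0,0,0,0]]]' 60 && python3 -m jog '[[[0.115,0.142,0,0,0,0,0],[0.107,0.148,0,0,0,0,0],[0.080,0.165,0,0,0,0,0],[0.060,0.173,0,0,0,0,0],[0,0,0,0,0,0,0],[0,0,0,0,0,0,0]]]'
```

```text
time: 26.0
tool_pos: [453.5, 274.5, 130.4]
tcp_rot: [179.9, -0.0, 103.3]
ft_force: [-1.4, 1.6, 7.1]
finger_gap: 22.6
time: 26.75
tool_pos: [480.2, 299.1, 130.2]
tcp_rot: [179.9, -0.0, 103.3]
ft_force: [0.4, 0.8, 5.0]
finger_gap: 22.4
```

```bash
python3 -m jog '[[[0,0,0,0,0,0,0.65],[0,0,0,0,0,0,0.65],[0,0,0,0,0,0,0.65],[0,0,0,0,0,0,0.65],[0,0,-0.5,0,0,0,0.65],[0,0,-0.7,0,0,0,0.65],[0,0,-0.6,0,0,0,0.65],[0,0,0,0,0,0,0.65]]]' && python3 -m jog '[[[-0.675,0.472,0,0,0,0,0.65],[-0.675,0.472,0,0,0,0,0.65],[-0.675,0.472,0,0,0,0,0.65],[-0.675,0.472,0,0,0,0,0.65],[-0.675,0.472,0,0,0,0,0.65],[-0.675,0.472,0,0,0,0,0.65],[0,0,0,0,0,0,0.65],[0,0,0,0,0,0,0.65]]]' && python3 meas.py w9 && python3 sub.py w9 314 109 | sed -n '4,22p'
```

```text
time: 27.75
tool_pos: [481.0, 299.5, 222.6]
tcp_rot: [179.7, -0.1, 103.3]
ft_force: [-0.5, -1.0, -0.4]
finger_gap: 55.0
time: 28.75
tool_pos: [663.0, 134.4, 217.7]
tcp_rot: [-179.9, -0.0, 103.3]
ft_force: [0.7, -0.4, 0.9]
finger_gap: 55.6
28.8 [662.91804753 134.84686027 218.21037073] [-0.09101955 -0.46051485 -0.47821663]
pointer 11 [[124.8, -77.4, 58.7], [124.8, -74.3, 59.2], [125.8, -72.5, 60.5]]
red 50 231 [[118.8, -96.8, 51.8], [123.9, -84.7, 55.3], [131.5, -76.6, 56.8]]
red 57.5 14 [[123.9, -84.8, 58.1], [125.7, -84.5, 63.3], [126.6, -76.3, 75.6]]
red 83 60 [[123.8, -96.2, 83.1], [125.5, -90.3, 84.1], [127.3, -85.2, 85.2]]
260 72
112 dark 327.02 [124.86 -67.2   59.  ] 
113 dark 327.22 [125.04 -68.08  59.  ] 
114 dark 327.06 [124.9  -68.97  59.  ] 
115 dark 327.20 [125.03 -69.86  59.  ] 
116 dark 327.16 [124.99 -70.75  59.  ] 
117 dark 327.10 [124.94 -71.64  59.  ] 
118 dark 327.15 [124.98 -72.54  59.  ] 
119 dark 326.91 [124.76 -73.43  59.  ] 
120 
121 
122 
123 red 10 327.00 z55 [124.87 -77.32  55.  ] z84 124.68
124 red 12 327.00 z55 [124.87 -78.23  55.  ] z84 124.68
125 red 11 326.91 z55 [124.79 -79.15  55.  ] z84 124.60
126 red 13 327.00 z55 [124.87 -80.07  55.  ] z84 124.68
127 red 13 327.00 z55 [124.87 -80.99  55.  ] z84 124.68
128 red 13 327.00 z55 [124.87 -81.92  55.  ] z84 124.68
129 red 13 327.00 z55 [124.87 -82.84  55.  ] z84 124.68
130 red 13 327.00 z55 [124.87 -83.77  55.  ] z84 124.68
```

View pics/c_w9.png

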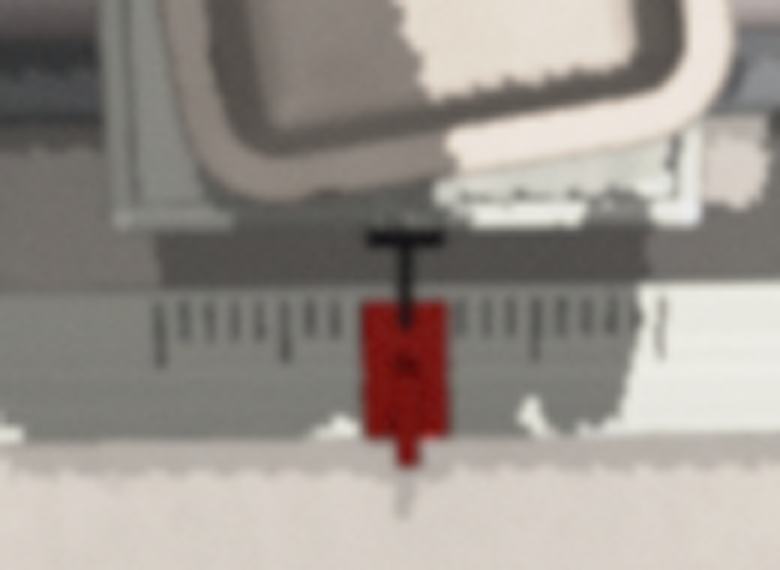

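The pointer stem (column ≈405) is now in line with the centre of the red index (362–448, centre 405), and the fin foot is at 408. I check once that the crank is still seated, then hand in.

```bash
python3 - <<'E'
from h import *
im,d,K,E=snap('top','t9'); w=cloud(d,K,E); p=w.reshape(-1,3)
im2,d2,K2,E2=load('w9'); p2=cloud(d2,K2,E2).reshape(-1,3)
for P in(p,p2):
    n=np.hypot(P[:,0]-512.5,P[:,1]-235.9)<11; print('hub grip top',n.sum(),np.nanmedian(P[n,2]) if n.any() else '')
    n=np.hypot(P[:,0]-480.5,P[:,1]-299)<9; print('handle top',n.sum(),np.nanmedian(P[n,2]) if n.any() else '')
s=telemetry.sense(); print(s['time'],s['ft_force'],s['finger_gap'])
print(job.hand_in())
E
```

```text
hub grip top 0 
handle top 0 
hub grip top 647 146.1761070123867
handle top 0 
28.85 [0.69412668 0.78233235 0.13391374] 55.278041272948784
the job is handed in; nothing more can be done
None
```

The carriage is wound to the red index and the job is handed in, at 28.9 s of the 72 s allowed. I set the crank fully down on the shaft and let go. Then I took it by its handle and turned it clockwise about 2.46 turns, pausing once after 2.375 turns to let go, measure and take the handle again for the last 30 degrees.

**Alignment:** seen from directly above, the pointer is at 124.9–125.0 mm and the index base at 124.9 mm (fin about 124.7 mm) along the feeder. They agree to about 0.2 mm, and the calibration is good to about 2 mm.

**Crank and dish:** the hub grip's top is at 146.2 mm against 146 mm for a seated crank. The dish is on the carriage.

**Robot:** the gripper was clear of everything with about zero force. The wrist forces I read stayed under about 12 N.

**Checks that returned nothing:** the last top-camera height check had no points on the crank, probably because the arm was in the way. The wrist view also had no points where I looked for the handle. The final seating check therefore rests on the hub grip height alone.

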